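# Repack small desk things into a snap-lid tub

### The job

Pull the deep blue cover off the storage box, leave it standing on its open rim on the free desk, and move every small thing from the box's tray into the white tub. Then press the orange lid onto the tub until it snaps fully home all round, with the tub standing on the desk; leave the mug, the tape measure and the glue stick alone.

Things in the scene. Friction and masses are not known exactly. Their poses are not given: they have to be found in the camera images.
- box_tray: Pale wooden tray of the storage box, fixed to the desk, 184 x 144 mm outside, 176 x 136 mm inside (long side along its x), walls 4 mm thick and 30 mm high, grey floor 5 mm above the desk. Origin: centre of its underside, z up. Sprung felt pads on its two long outer sides grip the cover: about 8 N of friction on top of the cover's weight until it is drawn straight up off them.
- box_cover: Deep blue box cover, open below, 193 (x) x 153 (y) x 75 mm high, walls 3 mm, 0.35 kg. It starts over the whole tray down to the desk, axes parallel to the tray's, 1.5 mm play a side. Origin: centre of its open lower rim, z up. Desk that is free to stand it on: beyond the tub, round x = 0.655, y = -0.05 m, at least 0.16 m deep by 0.21 m wide.
- tub: White open plastic tub, loose on the desk, 0.6 kg, 98 (x) x 140 (y) x 57 (z) mm, walls 3 mm, stepped in a little over the top 10 mm, floor 4 mm. Origin: centre of its underside, z up. In the middle of each side a sprung orange snap nib stands out 4 mm, 51 mm above the underside.
- tub_lid: Orange snap lid, loose on the desk, 113 (x) x 155 (y) mm, 0.1 kg. Its skirt goes outside the tub's wall with 2 mm play a side, axes parallel to the tub's (or half a turn round). Origin: centre of the skirt's lower edge, z up. Laid on, it rests on the nibs, origin about 52 mm above the tub's underside; pressed in the middle with 5 to 15 N it snaps home, origin 43 mm above it.
- eraser: White eraser in a blue sleeve, 20 (x) x 54 (y) x 12 (z) mm; origin at the centre of its underside. May be absent. If present it starts in the tray under the cover.
- usb_stick: Red USB stick, 18 (x) x 54 (y) x 8 (z) mm, the wide body from y = -13 to +27 mm, the metal plug (12 mm wide) at -y; origin at the centre of its underside. May be absent. If present it starts in the tray under the cover.
- sharpener: Metal pencil sharpener, 15 (x) x 24 (y) x 11 (z) mm; origin at the centre of its underside. May be absent. If present it starts in the tray under the cover.
- loupe: Black cylindrical loupe with a silver ring, 36 mm across, 30 mm high, standing; origin at the centre of its underside. May be absent. If present it starts in the tray under the cover.
- mug: Red and white mug, 82 mm across, 92 mm high, a bystander. Origin: centre of its underside.
- tape_measure: Yellow tape measure, 33 x 80 x 61 mm, a bystander. Origin: centre of its underside.
- glue_stick: Red and yellow glue stick, 27 mm across, 92 mm high, standing upright, a bystander. Origin: centre of its underside.
- cover_grip (a point): Centre of the top of the cover's dark wooden grip bar, 103 mm above the cover's origin. The bar is 16 mm wide (cover's x), 60 mm long (y) and stands 28 mm high on the cover's top.
- lid_grip (a point): Centre of the top of the lid's grey grip bar, 46 mm above the lid's origin. The bar is 16 mm wide (lid's y), 60 mm long (x) and stands 28 mm high on the lid's plate, whose top is 18 mm above the origin.

How it is judged:
By the outcome, as a careful person would: the job done as asked, in the order asked, and still so for the second after the job is handed in, with the robot touching nothing.
Of eraser, usb_stick, sharpener, loupe only 3 to 4 are there at a start; the rules pass over those that are not, and their reading is None.
At some moment in a run one of tub_lid may be knocked a few centimetres aside while the robot is not near it.
Once in a run the grip may slacken for a moment while it holds something.
It also fails if it takes over 200 s, if anything falls off the work surface, if the arm or the gripper's body presses on something with over 40 N, if the wrist force passes 120 N, or if a joint passes its speed limit or range.

### The arm

A 6-joint arm with a two-finger parallel gripper is mounted at the origin on a cart in front of the work surface, level with it; the furniture and walls round the work are solid. World frame = base frame: x ahead of the robot, y to its left, z up, the work surface at z = 0. Lengths are in m, angles in rad, forces in N, time in s.
With the tool pointing down it reaches from about 0.25 to 0.775 m from the base axis. Payload 4 kg.
Tool frame: the origin (TCP) lies midway between the tips of the shut fingers; the grasp point (between the pads) lies grip_point_offset behind it (grip_point_offset is the distance from the TCP to the grasp point, in m); z points along the fingers, y is the line along which they close (so a half turn about z gives the same grasp; the last joint's range is limited). The gripper opens to 94 mm and grips with 3 to 60 N. Pads are 16 mm wide; open, the fingers measure 119 mm over their backs; the gripper's body (75 mm by 177 mm) begins 78 mm behind the grasp point.
Start: joints at [1.206, 0.087, 1.371, -0, 1.684, -0.103], TCP at [0.142, 0.531, 0.206] pointing down, gripper open.
Joint ranges: [-3.1, 3.1], [-0.76, 2.03], [0.27, 2.55], [-1.08, 4.22], [0.17, 2.65], [-2.57, 2.57]. Speed limits (rad/s): [2.79, 2.79, 3.14, 3.14, 3.14, 3.14].

### API

Orientations are given as [roll, pitch, yaw] about the fixed x, y, z axes, in that order (R = Rz(yaw) Ry(pitch) Rx(roll)).
In Python, from bench import * gives the robot as it stands. The module is installed in compiled form; this text tells all that it offers.
- The arm moves only by the tool apply_moves, never from a script. Its argument "commands" is a list of rows, each a list of 7 numbers: the turn, a rotation vector about the world's x, y, z in rad, then the shift along the world's x, y, z in m, then the opening in per cent of the stroke, from 0 (shut) to 100 (fully open). In form: [[ax, ay, az, x, y, z, jaw], ...]. A call has exactly 5 rows; each row is the pose to reach, as a shift and turn from the pose commanded when the call began; what a row does not reach only later rows make up. A row lasts 1/10 s, in which the tool goes at most 50 mm and 8.59 degrees, less where a joint would pass 70% of its speed; a pose out of reach is approached as far as the arm can. A call with a gripper value outside its range is refused whole. The fingers move at their own pace and stop on an object; the grip force is fixed at half the most. Time passes only in rows, so rows that repeat a pose let the fingers close, or fill a call up. It gives the time, the measured TCP pose, the force, the opening and the grip force at its end, in the units of the state.
- get_obs(): the state, without advancing time (a new reading comes with each control period).
- snapshot(name): name is "scene" or "top" or "wrist"; returns a dict with "pixels" (420x560x3 uint8, red, green, blue), "vertical_fov" (degrees; the focal length in pixels is half the picture's height over the tangent of half this angle, whatever the lens; pixels are square), "cx", "cy" (the principal point, pixels), "k1" (the pictures are not rectified: a ray, as slopes to the right and down, at radius r is drawn at 1 + k1 r^2 times it, then the intrinsics apply), "rvec" (rotation vector, rad) and "tvec" (3), from world to camera coordinates, as OpenCV has them. Camera axes: x right, y down, z forward; pixel columns grow to the right and rows downward; lengths in m; the calibration is good to about 2 mm. A picture is of the moment at which its call begins. There is no depth.
- close_job(): hands the job in; it is judged then, once.
Trained networks look in the newest picture that a camera, given by its name, has taken for a name from the list of things; names that differ only in an ending like _2 or _b are one class to them, and where a whole thing is asked for, a point or a joint stands for the part that bears it (a point fixed in the world has none). Each returns a list of dicts, best first, with "score" (0 to 1); they miss things now and then, are a little off and sometimes report something else, mostly with a low value. They report only what shows in the picture. A call takes as long as a camera call.
- masks_of(camera, query): "mask" (420x560 bool, what is visible of it) and "extent" ([left, top, right, bottom] in pixels, round what is visible of it).
- place_of(camera, query): "pixel" ([column, row] in pixels: a listed point, or the origin of a listed thing).
The state is a dict: "time": time; "joint_positions": joint angles; "qvel": joint speeds; "joint_torque": joint torques, N m; "tool_pos": TCP position; "ee_rot": TCP orientation; "wrist_force": force on the tool from outside, world axes, zero at the start; "wrist_torque": the same for the moment, N m; "width": finger opening in m; "finger_force": force on a finger pad.
Only numpy, scipy, OpenCV 4.12 (cv2) and the standard library are available. Lean on these libraries where they do the work, as an engineer would, in place of code of your own. Each camera call takes 0.05 s, during which the arm holds its last target. There are 200 camera calls.

## Working session

There is one attempt and no reset: what is moved stays moved. The work goes in short steps, Python scripts to look and compute and a tool call to move; the robot and the scene stay as the last step left them, time stands still between calls to the robot, and variables do not carry over. Pictures are saved under pics/ and viewed, at most 14 in all, crops included, and the job is handed in when it is done.

Besides the shell and the picture viewer there is one more tool, called after "Emit:" as a command line: name --pt "numbers of a row" for each row, then --argument value for the rest. apply_moves: Moves the arm, as the interface text tells. Its arguments: {"type":"object","properties":{"commands":{"type":"array"}},"required":["commands"]}

```bash
mkdir -p pics; cat > h.py <<'E'
from bench import *
import numpy as np, cv2
def snap(n,f=None):
    s=snapshot(n)
    if f: cv2.imwrite('pics/'+f,cv2.cvtColor(s['pixels'],cv2.COLOR_RGB2BGR))
    return s
def ray(s,px):
    f=210/np.tan(np.radians(s['vertical_fov'])/2)
    p=np.array([(px[0]-s['cx'])/f,(px[1]-s['cy'])/f]); q=p.copy()
    for _ in range(30): q=p/(1+s['k1']*(q@q))
    R=cv2.Rodrigues(np.array(s['rvec'],float))[0]; t=np.array(s['tvec'],float).ravel()
    return -R.T@t, R.T@np.array([q[0],q[1],1])
def at(s,px,z):
    c,d=ray(s,px); return c+d*(z-c[2])/d[2]
def proj(s,P):
    f=210/np.tan(np.radians(s['vertical_fov'])/2)
    R=cv2.Rodrigues(np.array(s['rvec'],float))[0]; t=np.array(s['tvec'],float).ravel()
    c=R@np.array(P,float)+t; q=c[:2]/c[2]; q=q*(1+s['k1']*(q@q)); return f*q+[s['cx'],s['cy']]
def tri(L):
    A=np.zeros((3,3));b=np.zeros(3)
    for s,px in L:
        c,d=ray(s,px); d=d/np.linalg.norm(d); M=np.eye(3)-np.outer(d,d); A+=M;b+=M@c
    return np.linalg.solve(A,b)
def rect(s,mask,z):
    # min-area rectangle of mask contour projected to plane z
    c=max(cv2.findContours(mask.astype(np.uint8),0,1)[0],key=cv2.contourArea)[:,0]
    w=np.array([at(s,p,z)[:2] for p in c]).astype(np.float32)
    return cv2.minAreaRect(w*1000)
E
python3 - <<'E'
from h import *
np.set_printoptions(precision=4,suppress=True)
o=get_obs(); print(o['time'],o['tool_pos'],o['ee_rot'],o['width'],{k:v for k,v in o.items() if 'grip' in k})
S={c:snap(c,c+'0.png') for c in('scene','top','wrist')}
for c in('scene','top'):
    print(c,ray(S[c],(280,210)))
    for n in['cover_grip','box_cover','tub','tub_lid','lid_grip','mug','tape_measure','glue_stick']:
        r=place_of(c,n)
        z={'cover_grip':.103,'lid_grip':.046}.get(n,0)
        for k in r[:1]: print(c,n,round(k['score'],2),k['pixel'],at(S[c],k['pixel'],z))
E
python3 -c "
import bench
print(dir(bench))"
```

```text
0.0 [0.1422 0.5307 0.2043] [-3.1394 -0.0002  2.8797] 0.0943700271783316 {}
scene (array([-0.1508, -0.4297,  0.8034]), array([ 0.6669,  0.4079, -0.6236]))
scene cover_grip 0.85 [190.7, 186.5] [0.5464 0.2911 0.103 ]
scene box_cover 0.6 [191.4, 213.5] [0.5471 0.3032 0.    ]
scene tub 0.7 [275.9, 276.0] [ 0.4785 -0.0387 -0.    ]
scene tub_lid 0.81 [374.3, 332.8] [ 0.4561 -0.3157  0.    ]
scene lid_grip 0.64 [377.0, 322.3] [ 0.4499 -0.3162  0.046 ]
scene mug 0.79 [274.2, 197.6] [0.7502 0.1439 0.    ]
scene tape_measure 0.83 [156.8, 184.9] [0.594  0.4938 0.    ]
scene glue_stick 0.58 [362.2, 246.9] [ 0.6988 -0.1762  0.    ]
top (array([0.315 , 0.1012, 1.4972]), array([ 0.1957, -0.0178, -0.9805]))
top cover_grip 0.82 [212.4, 223.1] [0.5556 0.2876 0.103 ]
top box_cover 0.71 [214.8, 229.7] [0.5508 0.2932 0.    ]
top tub 0.96 [318.6, 252.6] [ 0.4672 -0.0512  0.    ]
top tub_lid 0.94 [398.3, 257.3] [ 0.446  -0.3165  0.    ]
top lid_grip 0.89 [402.1, 252.4] [ 0.4575 -0.3172  0.046 ]
top mug 0.78 [258.2, 173.5] [0.743 0.146 0.   ]
top tape_measure 0.61 [159.5, 220.7] [0.5848 0.4784 0.    ]
top glue_stick 0.53 [354.9, 183.6] [ 0.7015 -0.185   0.    ]
['IKError', '__builtins__', '__cached__', '__doc__', '__file__', '__loader__', '__name__', '__package__', '__spec__', 'close_job', 'get_obs', 'grip_point_offset', 'masks_of', 'place_of', 'snapshot']
```

View pics/top0.png

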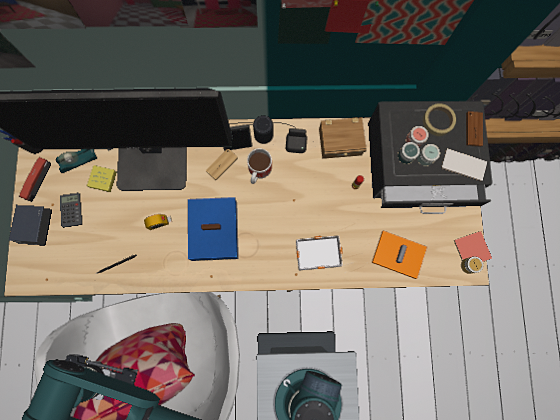

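```bash
python3 - <<'E'
from h import *
np.set_printoptions(precision=4,suppress=True)
print(grip_point_offset)
S={c:snap(c) for c in('scene','top')}
for c in S:
    for n,z in[('box_cover',.075),('cover_grip',.103),('tub',.057),('tub_lid',.018),('lid_grip',.046)]:
        r=masks_of(c,n)
        for k in r[:1]: print(c,n,round(k['score'],2),k['extent'],k['mask'].sum(),rect(S[c],k['mask'],z))
E
```

```text
0.0188
scene box_cover 0.6 [148.3, 167.7, 236.5, 243.4] 3872 ((523.3798828125, 264.8067321777344), (250.7209014892578, 215.1271209716797), 1.5400551557540894)
scene cover_grip 0.91 [148.5, 172.2, 237.2, 241.3] 3864 ((495.6819763183594, 237.62623596191406), (238.78932189941406, 206.5852813720703), 0.6949008703231812)
scene tub 0.88 [240.4, 242.5, 313.5, 303.4] 2739 ((444.94598388671875, -58.504180908203125), (142.5244903564453, 159.96163940429688), 4.917017459869385)
scene tub_lid 0.88 [334.3, 295.8, 420.2, 370.7] 3326 ((451.98785400390625, -318.0539245605469), (161.1985321044922, 126.33477020263672), 68.13719177246094)
scene lid_grip 0.97 [334.1, 297.5, 419.8, 369.0] 3302 ((430.4526062011719, -322.32135009765625), (155.53903198242188, 120.91618347167969), 67.81912994384766)
top box_cover 0.73 [373.8, 230.0, 425.4, 278.5] 1617 ((449.9513854980469, -298.9240417480469), (147.72256469726562, 114.4232406616211), 68.1778793334961)
top cover_grip 0.88 [191.2, 197.0, 237.7, 263.0] 3186 ((540.8465576171875, 286.7810363769531), (204.0842742919922, 159.24363708496094), 1.0616861581802368)
top tub 0.55 [293.8, 235.9, 342.2, 270.6] 1411 ((463.7216491699219, -47.59020233154297), (103.85513305664062, 146.5963134765625), 2.8258488178253174)
top tub_lid 0.6 [373.9, 232.5, 427.7, 279.6] 1604 ((454.7126770019531, -315.0765380859375), (154.3326416015625, 115.803466796875), 68.19212341308594)
top lid_grip 0.83 [373.4, 229.0, 425.7, 281.7] 1648 ((453.769775390625, -306.93341064453125), (153.894287109375, 116.78569030761719), 68.31578063964844)
```

The top view shows the blue cover at about (212,228), the tub at (319,252), the lid at (399,255), the mug at (259,165), the glue stick at (357,182) and the tape measure at (157,221). Next I'll move above the cover.

Emit:
apply_moves --pt "0 0 -0.13 0.04 -0.024 0.02 100" --pt "0 0 -0.26 0.08 -0.048 0.04 100" --pt "0 0 -0.39 0.12 -0.072 0.05 100" --pt "0 0 -0.52 0.16 -0.096 0.05 100" --pt "0 0 -0.65 0.2 -0.12 0.05 100"

```text
time: 2.05
tool_pos: [0.3439, 0.4104, 0.2565]
ee_rot: [3.139, -0.0, 2.225]
wrist_force: [-0.3, 0.5, 0.2]
width: 0.0938
finger_force: 0.0
```

Emit:
apply_moves --pt "0 0 -0.13 0.04 -0.024 0 100" --pt "0 0 -0.26 0.08 -0.048 0 100" --pt "0 0 -0.39 0.12 -0.072 0 100" --pt "0 0 -0.52 0.16 -0.096 0 100" --pt "0 0 -0.65 0.2 -0.12 0 100"

```text
time: 2.55
tool_pos: [0.5439, 0.29, 0.2556]
ee_rot: [3.141, -0.0, 1.574]
wrist_force: [-0.0, 0.2, 0.7]
width: 0.094
finger_force: 0.0
```

Emit:
apply_moves --pt "0 0 0 0.005 0 0 100" --pt "0 0 0 0.008 0 0 100" --pt "0 0 0 0.008 0 0 100" --pt "0 0 0 0.008 0 0 100" --pt "0 0 0 0.008 0 0 100"

```text
time: 3.05
tool_pos: [0.5493, 0.2924, 0.2561]
ee_rot: [3.141, -0.0, 1.582]
wrist_force: [-0.0, 0.2, -0.8]
width: 0.0939
finger_force: 0.0
```

```bash
cat > w.py <<'E'
import sys
from h import *
np.set_printoptions(precision=4,suppress=True)
def look(names,f=None,cams=('wrist',)):
    o=get_obs(); print(o['time'],'tcp',np.array(o['tool_pos']),np.array(o['ee_rot']),round(o['width'],4),'F',np.array(o['wrist_force']))
    for c in cams:
        s=snap(c,(c+f) if f else None)
        for n,z,zt in names:
            for k in place_of(c,n)[:1]: print(c,n,'pt',round(k['score'],2),k['pixel'],at(s,k['pixel'],z))
            for k in masks_of(c,n)[:1]: print(c,n,'mask',round(k['score'],2),k['extent'],rect(s,k['mask'],zt))
E
python3 -c "
from w import *
look([('cover_grip',.103,.075)],'1.png')"
```

```text
3.05 tcp [0.5493 0.2924 0.2561] [ 3.1409 -0.0004  1.5822] 0.0939 F [-0.0311  0.1521 -0.7572]
wrist cover_grip pt 0.81 [277.0, 192.5] [0.5472 0.2943 0.103 ]
wrist cover_grip mask 0.67 [179.7, 106.2, 377.9, 261.7] ((548.2930908203125, 293.375244140625), (193.96121215820312, 154.17694091796875), 1.6147981882095337)
```

Emit:
apply_moves --pt "0 0 0.017 -0.0015 0.0015 -0.03 100" --pt "0 0 0.017 -0.0015 0.0015 -0.06 100" --pt "0 0 0.017 -0.0015 0.0015 -0.09 100" --pt "0 0 0.017 -0.0015 0.0015 -0.12 100" --pt "0 0 0.017 -0.0015 0.0015 -0.12 100"

```text
time: 3.7
tool_pos: [0.5455, 0.2917, 0.1299]
ee_rot: [-3.132, 0.004, 1.597]
wrist_force: [-0.0, 0.2, -0.7]
width: 0.0942
finger_force: 0.0
```

```bash
python3 -c "
from w import *
look([('cover_grip',.103,.075)],'2.png')"
```

```text
3.7 tcp [0.5455 0.2917 0.1299] [-3.1317  0.004   1.5974] 0.0942 F [-0.0061  0.2211 -0.7385]
wrist cover_grip pt 0.86 [284.5, 237.8] [0.5478 0.2924 0.103 ]
wrist cover_grip mask 0.8 [134.1, 102.7, 441.7, 325.9] ((547.9749145507812, 293.2216796875), (194.2783660888672, 154.0590362548828), 1.1882085800170898)
```

View pics/wrist2.png

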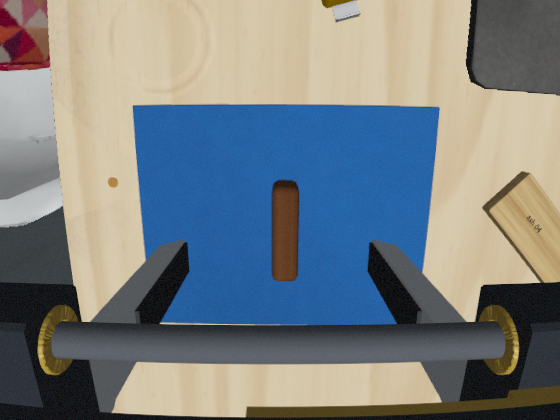

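The wrist view shows the bar at (285,235), midway between the fingers at about (187,265) and (372,265). I'll descend and grip.

Emit:
apply_moves --pt "0 0 0 0.002 0.001 -0.025 100" --pt "0 0 0 0.002 0.001 -0.045 100" --pt "0 0 0 0.002 0.001 -0.05 100" --pt "0 0 0 0.002 0.001 -0.05 100" --pt "0 0 0 0.002 0.001 -0.05 100"

```text
time: 4.35
tool_pos: [0.5521, 0.2943, 0.0879]
ee_rot: [3.138, -0.001, 1.597]
wrist_force: [-0.2, -0.6, 0.6]
width: 0.0941
finger_force: 0.0
```

Emit:
apply_moves --pt "0 0 0 0 0 0 60" --pt "0 0 0 0 0 0 40" --pt "0 0 0 0 0 0 20" --pt "0 0 0 0 0 0 5" --pt "0 0 0 0 0 0 0"

```text
time: 4.85
tool_pos: [0.5508, 0.2938, 0.0856]
ee_rot: [3.141, 0.0, 1.597]
wrist_force: [0.1, -0.2, 0.3]
width: 0.0573
finger_force: 0.0
```

Emit:
apply_moves --pt "0 0 0 0 0 0 0" --pt "0 0 0 0 0 0 0" --pt "0 0 0 0 0 0 0" --pt "0 0 0 0 0 0 0" --pt "0 0 0 0 0 0 0"

```text
time: 5.35
tool_pos: [0.5501, 0.2938, 0.0854]
ee_rot: [-3.14, 0.0, 1.597]
wrist_force: [-7.6, 0.5, 4.9]
width: 0.0178
finger_force: 3.8
```

Emit:
apply_moves --pt "0 0 0 0 0 0 35" --pt "0 0 0 0 0 0 35" --pt "0 0 0 -0.002 0 -0.003 35" --pt "0 0 0 -0.002 0 -0.006 35" --pt "0 0 0 -0.002 0 -0.006 35"

```text
time: 5.85
tool_pos: [0.5484, 0.2936, 0.0786]
ee_rot: [-3.14, 0.001, 1.597]
wrist_force: [0.0, -0.6, -0.2]
width: 0.033
finger_force: 0.0
```

Emit:
apply_moves --pt "0 0 0 0 0 0 30" --pt "0 0 0 0 0 0 20" --pt "0 0 0 0 0 0 10" --pt "0 0 0 0 0 0 0" --pt "0 0 0 0 0 0 0"

```text
time: 6.35
tool_pos: [0.5492, 0.2938, 0.0796]
ee_rot: [3.141, -0.0, 1.597]
wrist_force: [1.6, 0.4, -0.3]
width: 0.0157
finger_force: 30.0
```

Emit:
apply_moves --pt "0 0 0 0 0 0 0" --pt "0 0 0 0 0 0 0" --pt "0 0 0 0 0 0 0" --pt "0 0 0 0 0 0 0" --pt "0 0 0 0 0 0 0"

```text
time: 6.85
tool_pos: [0.5492, 0.2938, 0.0797]
ee_rot: [3.141, -0.0, 1.597]
wrist_force: [2.6, -0.1, -0.2]
width: 0.0155
finger_force: 30.0
```

Gripped at 30 N. Lift straight up slowly.

Emit:
apply_moves --pt "0 0 0 0 0 0.008 0" --pt "0 0 0 0 0 0.016 0" --pt "0 0 0 0 0 0.024 0" --pt "0 0 0 0 0 0.032 0" --pt "0 0 0 0 0 0.04 0"

```text
time: 7.35
tool_pos: [0.5481, 0.2937, 0.121]
ee_rot: [-3.14, 0.0, 1.597]
wrist_force: [0.3, -0.2, -2.9]
width: 0.0156
finger_force: 30.0
```

Emit:
apply_moves --pt "0 0 0 0 0 0.012 0" --pt "0 0 0 0 0 0.024 0" --pt "0 0 0 0 0 0.036 0" --pt "0 0 0 0 0 0.048 0" --pt "0 0 0 0 0 0.06 0"

```text
time: 7.85
tool_pos: [0.5488, 0.2938, 0.1809]
ee_rot: [3.141, -0.0, 1.597]
wrist_force: [-0.6, 0.0, -4.5]
width: 0.0156
finger_force: 30.0
```

```bash
python3 -c "
from w import *
look([('cover_grip',.203,.175)],'3.png',('wrist','scene'))"
```

```text
7.85 tcp [0.5488 0.2938 0.1809] [ 3.1411 -0.0002  1.5969] 0.0156 F [-0.5679  0.0393 -4.5292]
wrist cover_grip pt 0.97 [281.3, 274.4] [0.5491 0.2932 0.203 ]
wrist cover_grip mask 0.62 [87.5, 104.3, 472.4, 374.5] ((547.0250854492188, 309.6976623535156), (194.802490234375, 120.50389099121094), 1.5817410945892334)
scene cover_grip pt 0.93 [188.8, 154.1] [0.5556 0.2925 0.203 ]
scene cover_grip mask 0.95 [143.3, 146.2, 237.2, 212.9] ((521.5759887695312, 261.7624816894531), (260.0875549316406, 218.9215545654297), 1.640043020248413)
```

View pics/scene3.png

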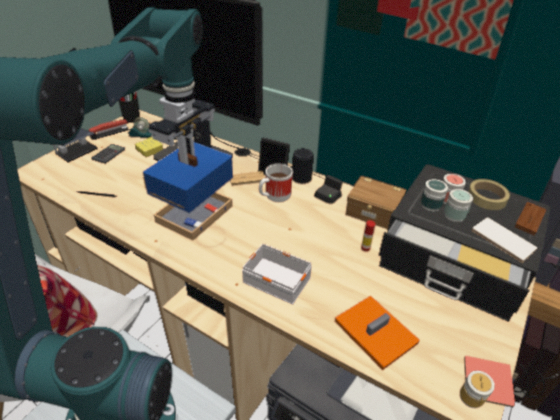

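The cover is off and held level, the tray shows things at about (205,215), and the tub is empty at (277,273). Carry the cover to the free desk with a quarter turn, so its long side runs along y.

Emit:
apply_moves --pt "0 0 -0.1 0 -0.015 0.005 0" --pt "0 0 -0.2 0 -0.035 0.01 0" --pt "0 0 -0.3 0 -0.06 0.015 0" --pt "0 0 -0.4 0 -0.085 0.015 0" --pt "0 0 -0.5 0 -0.11 0.015 0"

```text
time: 8.65
tool_pos: [0.5484, 0.1828, 0.1936]
ee_rot: [-3.141, 0.001, 1.093]
wrist_force: [0.1, -0.8, -3.8]
width: 0.0153
finger_force: 30.0
```

Emit:
apply_moves --pt "0 0 -0.11 0.005 -0.025 0 0" --pt "0 0 -0.22 0.01 -0.05 0 0" --pt "0 0 -0.33 0.015 -0.075 0 0" --pt "0 0 -0.44 0.02 -0.1 0 0" --pt "0 0 -0.55 0.025 -0.125 0 0"

```text
time: 9.15
tool_pos: [0.5734, 0.0577, 0.1934]
ee_rot: [-3.141, 0.002, 0.542]
wrist_force: [0.4, 0.7, -4.1]
width: 0.0155
finger_force: 30.0
```

Emit:
apply_moves --pt "0 0 -0.11 0.02 -0.025 0 0" --pt "0 0 -0.22 0.04 -0.05 0 0" --pt "0 0 -0.33 0.06 -0.075 0 0" --pt "0 0 -0.44 0.075 -0.1 0 0" --pt "0 0 -0.547 0.081 -0.105 0 0"

```text
time: 9.65
tool_pos: [0.6554, -0.0496, 0.1924]
ee_rot: [3.14, 0.003, -0.008]
wrist_force: [-0.2, -0.2, -3.5]
width: 0.0155
finger_force: 30.0
```

Emit:
apply_moves --pt "0 0 0 0 0 0 0" --pt "0 0 0 0 0 0 0" --pt "0 0 0 0 0 0 0" --pt "0 0 0 0 0 0 0" --pt "0 0 0 0 0 0 0"

```text
time: 10.15
tool_pos: [0.6546, -0.0455, 0.1948]
ee_rot: [3.142, -0.0, 0.001]
wrist_force: [-0.2, 0.8, -3.5]
width: 0.016
finger_force: 30.0
```

```bash
python3 -c "
from w import *
look([('cover_grip',.218,.19),('glue_stick',0,.09),('mug',0,.09)],'4.png',('top',))
look([('glue_stick',0,.09)],'4.png')"
```

```text
10.15 tcp [ 0.6546 -0.0455  0.1948] [ 3.1415 -0.0003  0.0013] 0.016 F [-0.1697  0.8398 -3.5126]
top cover_grip pt 0.9 [323.4, 182.8] [ 0.6492 -0.0508  0.218 ]
top cover_grip mask 0.67 [287.0, 158.7, 350.5, 216.1] ((619.3029174804688, -70.96736145019531), (102.15303802490234, 86.24604797363281), 83.64342498779297)
top mug pt 0.77 [253.8, 171.6] [0.75   0.1611 0.    ]
top mug mask 0.77 [245.6, 148.2, 277.1, 184.3] ((748.425537109375, 136.56637573242188), (114.74061584472656, 82.23919677734375), 11.200947761535645)
10.5 tcp [ 0.6548 -0.0462  0.1945] [ 3.1415 -0.     -0.0001] 0.0158 F [ 0.3617  0.0311 -2.6703]
wrist glue_stick pt 0.37 [274.3, 220.8] [ 0.6166 -0.0431  0.    ]
wrist glue_stick mask 0.56 [440.3, 291.3, 543.9, 402.2] ((479.9742431640625, -249.4345703125), (103.79154205322266, 57.47264099121094), 88.15103912353516)
```

View pics/top4.png

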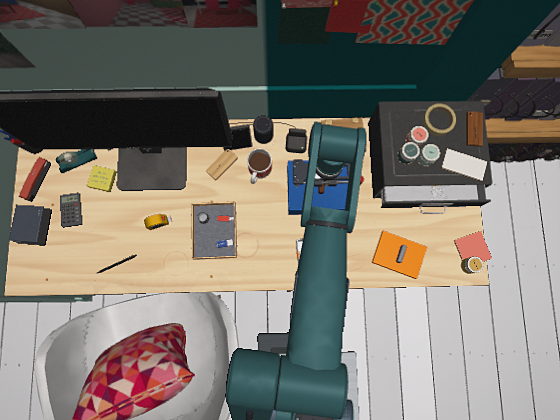

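The cover is held at (318,187), clear of the mug at (259,165) and the glue stick at (360,180). The tray at (214,230) holds the loupe, USB stick, eraser and perhaps the sharpener. I'll lower the cover.

Emit:
apply_moves --pt "0 0 0 0 0.002 -0.025 0" --pt "0 0 0 0 0.002 -0.05 0" --pt "0 0 0 0 0.002 -0.075 0" --pt "0 0 0 0 0.002 -0.095 0" --pt "0 0 0 0 0.002 -0.105 0"

```text
time: 11.15
tool_pos: [0.6534, -0.0441, 0.0866]
ee_rot: [-3.141, 0.004, -0.0]
wrist_force: [0.0, 0.7, -3.8]
width: 0.0158
finger_force: 30.0
```

Emit:
apply_moves --pt "0 0 0 0 0 -0.002 0" --pt "0 0 0 0 0 -0.004 0" --pt "0 0 0 0 0 -0.006 0" --pt "0 0 0 0 0 -0.008 0" --pt "0 0 0 0 0 -0.009 0"

```text
time: 11.65
tool_pos: [0.6553, -0.0443, 0.0812]
ee_rot: [3.141, -0.001, -0.0]
wrist_force: [-0.8, 0.1, -3.9]
width: 0.016
finger_force: 30.0
```

Emit:
apply_moves --pt "0 0 0 0 0 0 0" --pt "0 0 0 0 0 -0.001 0" --pt "0 0 0 0 0 -0.001 0" --pt "0 0 0 0 0 -0.001 0" --pt "0 0 0 0 0 -0.001 0"

```text
time: 12.15
tool_pos: [0.655, -0.0442, 0.0796]
ee_rot: [3.141, -0.0, -0.0]
wrist_force: [0.4, -0.3, -3.4]
width: 0.0159
finger_force: 30.0
```

Emit:
apply_moves --pt "0 0 0 0 0 -0.001 0" --pt "0 0 0 0 0 -0.0015 0" --pt "0 0 0 0 0 -0.002 0" --pt "0 0 0 0 0 -0.002 0" --pt "0 0 0 0 0 -0.002 0"

```text
time: 12.65
tool_pos: [0.655, -0.0443, 0.0796]
ee_rot: [3.141, -0.001, -0.0]
wrist_force: [-3.9, 1.4, 6.3]
width: 0.0155
finger_force: 30.0
```

Emit:
apply_moves --pt "0 0 0 0 0 0 15" --pt "0 0 0 0 0 0 30" --pt "0 0 0 0 0 0 40" --pt "0 0 0 0 0 0.01 40" --pt "0 0 0 0 0 0.03 40"

```text
time: 13.15
tool_pos: [0.6536, -0.0441, 0.1057]
ee_rot: [-3.141, 0.004, -0.0]
wrist_force: [0.0, -0.6, 0.5]
width: 0.0375
finger_force: 0.0
```

Emit:
apply_moves --pt "0 0 0 0 0 0.03 40" --pt "0 0 0 0 0 0.07 60" --pt "0 0 0.1 -0.01 0.02 0.12 80" --pt "0 0 0.25 -0.02 0.06 0.15 100" --pt "0 0 0.4 -0.03 0.1 0.15 100"

```text
time: 13.65
tool_pos: [0.627, 0.0556, 0.2651]
ee_rot: [3.136, -0.012, 0.403]
wrist_force: [0.5, 0.1, -0.2]
width: 0.0663
finger_force: 0.0
```

Emit:
apply_moves --pt "0 0 0.13 -0.01 0.045 0 100" --pt "0 0 0.26 -0.03 0.09 0 100" --pt "0 0 0.39 -0.045 0.135 0 100" --pt "0 0 0.52 -0.06 0.18 0 100" --pt "0 0 0.65 -0.075 0.22 0 100"

```text
time: 14.15
tool_pos: [0.5491, 0.2779, 0.2583]
ee_rot: [3.141, -0.001, 1.056]
wrist_force: [0.4, -0.1, 0.1]
width: 0.0938
finger_force: 0.0
```

Emit:
apply_moves --pt "0 0 0.13 -0.002 0.017 0 100" --pt "0 0 0.26 -0.002 0.017 0 100" --pt "0 0 0.39 -0.002 0.017 0 100" --pt "0 0 0.52 -0.002 0.017 0 100" --pt "0 0 0.52 -0.002 0.017 0 100"

```text
time: 14.65
tool_pos: [0.548, 0.293, 0.2581]
ee_rot: [3.141, -0.0, 1.57]
wrist_force: [-0.4, 0.3, 0.7]
width: 0.0941
finger_force: 0.0
```

```bash
python3 -c "
from w import *
look([('box_tray',0,.03),('eraser',0.005,.015),('usb_stick',.005,.012),('sharpener',.005,.015),('loupe',.005,.035)],'5.png')
look([('box_cover',0,.075)],'5.png',('top',))"
```

```text
14.65 tcp [0.548  0.293  0.2581] [ 3.1407 -0.0003  1.5698] 0.0941 F [-0.4081  0.3394  0.6779]
wrist box_tray pt 0.59 [279.7, 177.7] [0.5491 0.2913 0.    ]
wrist box_tray mask 0.63 [193.6, 112.6, 364.0, 243.9] ((547.9718627929688, 294.0067443847656), (185.3899688720703, 147.26278686523438), 1.718172311782837)
wrist eraser pt 0.89 [243.1, 203.4] [0.505  0.2608 0.005 ]
wrist eraser mask 0.73 [230.1, 183.3, 254.8, 230.8] ((504.38671875, 259.8787536621094), (23.528409957885742, 55.325809478759766), 7.40444803237915)
wrist usb_stick pt 0.7 [310.8, 203.5] [0.5867 0.2608 0.005 ]
wrist usb_stick mask 0.76 [302.1, 183.6, 322.1, 229.8] ((588.049560546875, 257.7366027832031), (54.03459548950195, 18.44817543029785), 87.3614273071289)
wrist loupe pt 0.62 [315.6, 145.2] [0.5908 0.3305 0.005 ]
wrist loupe mask 0.68 [300.1, 132.4, 337.2, 163.5] ((589.3924560546875, 330.19683837890625), (35.01305389404297, 33.490779876708984), 0.29365137219429016)
15.2 tcp [0.5479 0.2927 0.2575] [3.1416 0.     1.5694] 0.0943 F [ 0.299  -0.1217 -0.5443]
top box_cover pt 0.59 [398.8, 255.2] [ 0.4529 -0.3187  0.    ]
top box_cover mask 0.85 [283.5, 169.2, 349.1, 221.8] ((646.5863037109375, -42.25035095214844), (195.03695678710938, 165.42042541503906), 89.90788269042969)
```

View pics/wrist5.png

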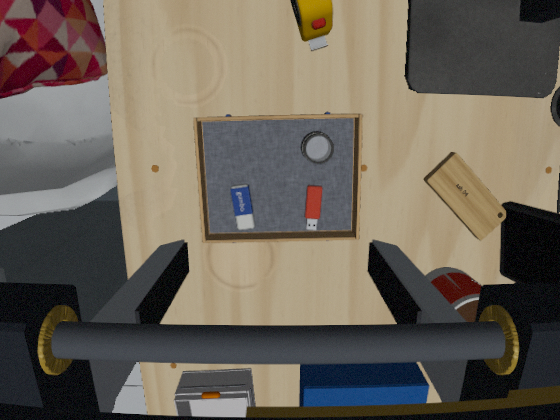

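The wrist view shows the eraser at (242,206), the USB stick at (313,208) and the loupe at (317,147). There is no sharpener. The loupe goes first.

Emit:
apply_moves --pt "0 0 0.025 0.02 0.02 -0.03 56" --pt "0 0 0.025 0.042 0.037 -0.07 56" --pt "0 0 0.025 0.042 0.037 -0.11 56" --pt "0 0 0.025 0.042 0.037 -0.15 56" --pt "0 0 0.025 0.042 0.037 -0.18 56"

```text
time: 15.85
tool_pos: [0.5887, 0.3294, 0.0738]
ee_rot: [-3.138, 0.002, 1.595]
wrist_force: [0.4, -0.1, -0.0]
width: 0.0578
finger_force: 0.0
```

Emit:
apply_moves --pt "0 0 0 0 0 0 56" --pt "0 0 0 0 0 0 56" --pt "0 0 0 0 0 0 56" --pt "0 0 0 0 0 0 56" --pt "0 0 0 0 0 0 56"

```text
time: 16.35
tool_pos: [0.591, 0.3303, 0.08]
ee_rot: [3.138, -0.002, 1.595]
wrist_force: [0.1, -0.4, -0.1]
width: 0.0528
finger_force: 0.0
```

```bash
python3 -c "
from w import *
look([('loupe',.005,.035)],'6.png')"
```

```text
16.35 tcp [0.591  0.3303 0.08  ] [ 3.1377 -0.0016  1.5947] 0.0528 F [ 0.0985 -0.4447 -0.1395]
wrist loupe pt 0.83 [276.8, 215.9] [0.5891 0.3312 0.005 ]
wrist loupe mask 0.62 [251.5, 191.1, 304.7, 253.7] ((590.071533203125, 332.96356201171875), (32.62155532836914, 41.23014450073242), 2.5125818252563477)
```

Emit:
apply_moves --pt "0 0 0 -0.001 0.001 -0.02 56" --pt "0 0 0 -0.001 0.001 -0.04 56" --pt "0 0 0 -0.001 0.001 -0.055 56" --pt "0 0 0 -0.001 0.001 -0.064 56" --pt "0 0 0 -0.001 0.001 -0.064 56"

```text
time: 17.0
tool_pos: [0.5878, 0.3302, 0.0115]
ee_rot: [-3.138, 0.001, 1.595]
wrist_force: [-0.4, -0.3, 0.3]
width: 0.0523
finger_force: 0.0
```

Emit:
apply_moves --pt "0 0 0 0 0 0 50" --pt "0 0 0 0 0 0 44" --pt "0 0 0 0 0 0 38" --pt "0 0 0 0 0 0 30" --pt "0 0 0 0 0 0 20"

```text
time: 17.5
tool_pos: [0.5898, 0.3311, 0.0149]
ee_rot: [3.139, -0.001, 1.595]
wrist_force: [0.9, -0.1, 2.5]
width: 0.0355
finger_force: 30.0
```

Emit:
apply_moves --pt "0 0 0 0 0 0 0" --pt "0 0 0 0 0 0 0" --pt "0 0 0 0 0 0 0" --pt "0 0 0 0 0 0.01 0" --pt "0 0 0 0 0 0.02 0"

```text
time: 18.0
tool_pos: [0.5876, 0.3303, 0.0325]
ee_rot: [-3.138, 0.001, 1.595]
wrist_force: [-0.1, -0.3, -0.1]
width: 0.0353
finger_force: 30.0
```

Emit:
apply_moves --pt "0 0 0 0 0 0.02 0" --pt "0 0 0 0 0 0.04 0" --pt "0 0 0 0 0 0.06 0" --pt "0 0 0 0 0 0.08 0" --pt "0 0 0 0 0 0.1 0"

```text
time: 18.5
tool_pos: [0.5883, 0.3306, 0.1342]
ee_rot: [-3.14, 0.0, 1.595]
wrist_force: [1.2, 0.9, -0.8]
width: 0.0355
finger_force: 30.0
```

Emit:
apply_moves --pt "0 0 -0.1 -0.01 -0.02 0.02 0" --pt "0 0 -0.2 -0.02 -0.045 0.04 0" --pt "0 0 -0.31 -0.03 -0.07 0.06 0" --pt "0 0 -0.42 -0.04 -0.095 0.08 0" --pt "0 0 -0.53 -0.05 -0.12 0.1 0"

```text
time: 19.0
tool_pos: [0.5378, 0.2098, 0.2343]
ee_rot: [-3.141, 0.001, 1.061]
wrist_force: [0.8, 0.1, -1.3]
width: 0.0352
finger_force: 30.0
```

Emit:
apply_moves --pt "0 0 -0.11 -0.01 -0.025 0 0" --pt "0 0 -0.22 -0.02 -0.05 0 0" --pt "0 0 -0.33 -0.03 -0.075 0 0" --pt "0 0 -0.44 -0.04 -0.1 0 0" --pt "0 0 -0.55 -0.05 -0.125 0 0"

```text
time: 19.5
tool_pos: [0.4878, 0.0849, 0.2336]
ee_rot: [-3.141, 0.001, 0.511]
wrist_force: [0.2, -0.7, -0.6]
width: 0.0355
finger_force: 30.0
```

Emit:
apply_moves --pt "0 0 -0.11 -0.01 -0.025 0 0" --pt "0 0 -0.22 -0.02 -0.05 0 0" --pt "0 0 -0.33 -0.021 -0.075 0 0" --pt "0 0 -0.44 -0.021 -0.1 0 0" --pt "0 0 -0.515 -0.021 -0.105 0 0"

```text
time: 20.0
tool_pos: [0.4671, -0.0212, 0.2336]
ee_rot: [3.141, 0.001, -0.007]
wrist_force: [0.6, 0.4, -0.5]
width: 0.0352
finger_force: 30.0
```

Emit:
apply_moves --pt "0 0 0 0 0 0 0" --pt "0 0 0 0 0 0 0" --pt "0 0 0 0 0 0 0" --pt "0 0 0 0 0 0 0" --pt "0 0 0 0 0 0 0"

```text
time: 20.5
tool_pos: [0.4678, -0.0187, 0.2335]
ee_rot: [3.142, 0.0, 0.001]
wrist_force: [-0.0, -0.3, -1.2]
width: 0.0355
finger_force: 30.0
```

```bash
python3 -c "
from w import *
look([('tub',0,.055),('tub_lid',0,.018)],'7.png')"
```

```text
20.5 tcp [ 0.4678 -0.0187  0.2335] [3.1416 0.0001 0.0011] 0.0355 F [-0.0373 -0.2901 -1.1966]
wrist tub pt 0.75 [27.4, 74.0] [0.5884 0.263  0.    ]
wrist tub mask 0.9 [233.1, 133.6, 380.5, 236.3] ((465.5294189453125, -48.99560546875), (103.81214904785156, 145.75), 4.887690544128418)
wrist tub_lid pt 0.72 [529.9, 193.5] [ 0.4527 -0.3225  0.    ]
wrist tub_lid mask 0.59 [454.7, 121.7, 560.0, 256.5] ((458.7862548828125, -311.6123046875), (158.57553100585938, 113.70712280273438), 68.15255737304688)
```

View pics/wrist7.png

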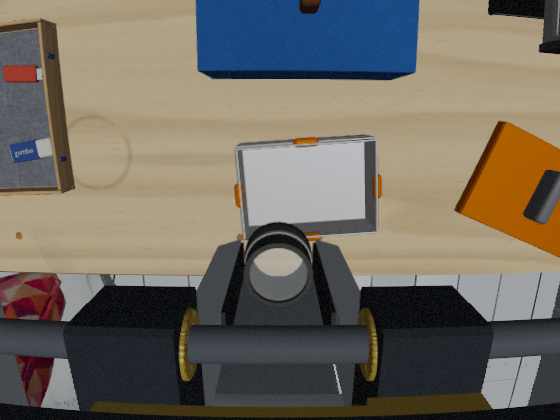

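The tub is at about (307,187), turned a few degrees, empty, with the loupe held over its near side. Lower the loupe into the tub's +y half.

Emit:
apply_moves --pt "0 0 0.085 -0.004 -0.005 -0.03 0" --pt "0 0 0.085 -0.004 -0.005 -0.06 0" --pt "0 0 0.085 -0.004 -0.005 -0.09 0" --pt "0 0 0.085 -0.004 -0.005 -0.12 0" --pt "0 0 0.085 -0.004 -0.005 -0.14 0"

```text
time: 21.25
tool_pos: [0.4626, -0.024, 0.0911]
ee_rot: [-3.141, 0.003, 0.085]
wrist_force: [-0.2, -0.3, -1.9]
width: 0.0351
finger_force: 30.0
```

Emit:
apply_moves --pt "0 0 0 0 0 -0.01 0" --pt "0 0 0 0 0 -0.025 0" --pt "0 0 0 0 0 -0.04 0" --pt "0 0 0 0 0 -0.055 0" --pt "0 0 0 0 0 -0.065 0"

```text
time: 21.75
tool_pos: [0.464, -0.0243, 0.0282]
ee_rot: [3.141, -0.0, 0.085]
wrist_force: [0.2, 0.2, -0.1]
width: 0.0356
finger_force: 30.0
```

Emit:
apply_moves --pt "0 0 0 0 0 -0.003 0" --pt "0 0 0 0 0 -0.006 0" --pt "0 0 0 0 0 -0.008 0" --pt "0 0 0 0 0 -0.008 0" --pt "0 0 0 0 0 -0.008 0"

```text
time: 22.25
tool_pos: [0.4643, -0.0243, 0.021]
ee_rot: [3.141, -0.001, 0.085]
wrist_force: [-0.1, -0.7, 0.4]
width: 0.0351
finger_force: 30.0
```

Release a little above the floor, rise, and go for the eraser.

Emit:
apply_moves --pt "0 0 0 0 0 -0.003 38" --pt "0 0 0 0 0 -0.003 46" --pt "0 0 0 0 0 -0.003 46" --pt "0 0 0 0 0 -0.003 46" --pt "0 0 0 0 0 0.01 46"

```text
time: 22.75
tool_pos: [0.4622, -0.0239, 0.0293]
ee_rot: [-3.141, 0.004, 0.085]
wrist_force: [0.5, -0.9, 0.6]
width: 0.0431
finger_force: 0.0
```

Emit:
apply_moves --pt "0 0 0 0 0 0.03 46" --pt "0 0 0 0 0 0.065 46" --pt "0 0 0 0 0 0.1 46" --pt "0 0 0.1 0 0.03 0.12 46" --pt "0 0 0.2 0 0.06 0.12 46"

```text
time: 23.25
tool_pos: [0.4666, 0.0358, 0.1562]
ee_rot: [3.138, -0.009, 0.287]
wrist_force: [-0.1, -0.2, 0.2]
width: 0.0433
finger_force: 0.0
```

```bash
python3 -c "
from w import *
look([('loupe',0.004,.034)],'8.png')"
```

```text
23.25 tcp [0.4666 0.0358 0.1562] [ 3.1383 -0.0095  0.2866] 0.0433 F [-0.0957 -0.1782  0.1648]
wrist loupe pt 0.78 [337.6, 216.9] [ 0.4627 -0.0243  0.004 ]
wrist loupe mask 0.94 [315.3, 200.5, 367.4, 241.8] ((464.5300598144531, -21.113197326660156), (41.501522064208984, 32.327667236328125), 50.061912536621094)
```

Emit:
apply_moves --pt "0 0 0.14 0.005 0.03 0.01 54" --pt "0 0 0.28 0.01 0.06 0.01 54" --pt "0 0 0.42 0.015 0.09 0.01 54" --pt "0 0 0.56 0.02 0.12 0.01 54" --pt "0 0 0.7 0.025 0.15 0.01 54"

```text
time: 23.9
tool_pos: [0.4891, 0.1857, 0.1604]
ee_rot: [3.141, 0.001, 0.988]
wrist_force: [0.6, -0.1, 0.3]
width: 0.0506
finger_force: 0.0
```

Emit:
apply_moves --pt "0 0 0.14 0.005 0.025 0 54" --pt "0 0 0.28 0.01 0.05 -0.02 54" --pt "0 0 0.42 0.015 0.074 -0.04 54" --pt "0 0 0.56 0.0155 0.074 -0.06 54" --pt "0 0 0.715 0.0155 0.074 -0.08 54"

```text
time: 24.4
tool_pos: [0.5046, 0.2593, 0.0793]
ee_rot: [-3.141, 0.001, 1.7]
wrist_force: [0.3, 0.0, -0.7]
width: 0.051
finger_force: 0.0
```

Emit:
apply_moves --pt "0 0 0 0 0 0 54" --pt "0 0 0 0 0 0 54" --pt "0 0 0 0 0 0 54" --pt "0 0 0 0 0 0 54" --pt "0 0 0 0 0 0 54"

```text
time: 24.9
tool_pos: [0.5051, 0.2598, 0.0818]
ee_rot: [3.139, -0.0, 1.694]
wrist_force: [-0.2, 0.0, 0.2]
width: 0.0508
finger_force: 0.0
```

```bash
python3 -c "
from w import *
look([('eraser',0.005,.017),('usb_stick',.005,.013)],'9.png')"
```

```text
24.9 tcp [0.5051 0.2598 0.0818] [ 3.1394 -0.0005  1.6937] 0.0508 F [-0.158   0.0012  0.2028]
wrist eraser pt 0.98 [281.3, 216.0] [0.5063 0.2605 0.005 ]
wrist eraser mask 0.88 [264.7, 181.5, 295.4, 256.7] ((504.25885009765625, 260.29437255859375), (21.325284957885742, 53.97827911376953), 7.774740695953369)
wrist usb_stick pt 0.78 [387.3, 233.9] [0.5856 0.2566 0.005 ]
```

Emit:
apply_moves --pt "0 0 0.008 0 0.0005 -0.02 54" --pt "0 0 0.008 0 0.0005 -0.04 54" --pt "0 0 0.008 0 0.0005 -0.055 54" --pt "0 0 0.008 0 0.0005 -0.063 54" --pt "0 0 0.008 0 0.0005 -0.066 54"

```text
time: 25.65
tool_pos: [0.5038, 0.2601, 0.0134]
ee_rot: [-3.14, 0.0, 1.703]
wrist_force: [-0.5, 0.1, 0.1]
width: 0.0508
finger_force: 0.0
```

Emit:
apply_moves --pt "0 0 0 0 0 -0.002 54" --pt "0 0 0 0 0 -0.005 54" --pt "0 0 0 0 0 -0.007 54" --pt "0 0 0 0 0 -0.007 54" --pt "0 0 0 0 0 -0.007 54"

```text
time: 26.15
tool_pos: [0.5045, 0.2604, 0.0078]
ee_rot: [3.141, -0.0, 1.703]
wrist_force: [0.2, -0.1, -0.3]
width: 0.0507
finger_force: 0.0
```

Emit:
apply_moves --pt "0 0 0 0 0 0 45" --pt "0 0 0 0 0 0 35" --pt "0 0 0 0 0 0 25" --pt "0 0 0 0 0 0 15" --pt "0 0 0 0 0 0 0"

```text
time: 26.65
tool_pos: [0.5044, 0.2603, 0.0076]
ee_rot: [3.141, -0.0, 1.703]
wrist_force: [0.0, -0.2, 0.3]
width: 0.0204
finger_force: 30.0
```

Emit:
apply_moves --pt "0 0 0 0 0 0 0" --pt "0 0 0 0 0 0 0" --pt "0 0 0 0 0 0 0" --pt "0 0 0 0 0 0.008 0" --pt "0 0 0 0 0 0.02 0"

```text
time: 27.15
tool_pos: [0.5036, 0.26, 0.0273]
ee_rot: [-3.14, 0.001, 1.703]
wrist_force: [-0.3, 0.2, -0.4]
width: 0.0204
finger_force: 30.0
```

Emit:
apply_moves --pt "0 0 0 0 0 0.025 0" --pt "0 0 0 0 0 0.05 0" --pt "0 0 0 0 0 0.08 0" --pt "0 0 0 0 0 0.11 0" --pt "0 0 0 0 0 0.13 0"

```text
time: 27.65
tool_pos: [0.5054, 0.2607, 0.1617]
ee_rot: [3.137, -0.001, 1.703]
wrist_force: [0.8, 0.5, -0.3]
width: 0.0208
finger_force: 30.0
```

Emit:
apply_moves --pt "0 0 -0.12 -0.003 -0.025 0 0" --pt "0 0 -0.24 -0.006 -0.05 0 0" --pt "0 0 -0.36 -0.009 -0.075 0 0" --pt "0 0 -0.48 -0.012 -0.1 0 0" --pt "0 0 -0.6 -0.015 -0.125 0 0"

```text
time: 28.15
tool_pos: [0.4894, 0.1344, 0.1589]
ee_rot: [3.14, -0.001, 1.098]
wrist_force: [-0.1, -0.1, -0.4]
width: 0.0205
finger_force: 30.0
```

Emit:
apply_moves --pt "0 0 -0.12 -0.005 -0.03 0 0" --pt "0 0 -0.24 -0.01 -0.06 0 0" --pt "0 0 -0.36 -0.015 -0.09 0 0" --pt "0 0 -0.48 -0.019 -0.12 0 0" --pt "0 0 -0.6 -0.023 -0.15 0 0"

```text
time: 28.65
tool_pos: [0.4663, -0.0159, 0.159]
ee_rot: [3.14, -0.002, 0.498]
wrist_force: [0.2, -0.7, 0.0]
width: 0.021
finger_force: 30.0
```

Emit:
apply_moves --pt "0 0 -0.14 0 -0.02 0 0" --pt "0 0 -0.28 0 -0.034 0 0" --pt "0 0 -0.418 0 -0.044 -0.01 0" --pt "0 0 -0.418 0 -0.044 -0.03 0" --pt "0 0 -0.418 0 -0.044 -0.05 0"

```text
time: 29.15
tool_pos: [0.4671, -0.0594, 0.1088]
ee_rot: [3.14, -0.003, 0.084]
wrist_force: [0.3, 0.4, -0.3]
width: 0.0206
finger_force: 30.0
```

Emit:
apply_moves --pt "0 0 0 0 0 -0.02 0" --pt "0 0 0 0 0 -0.04 0" --pt "0 0 0 0 0 -0.055 0" --pt "0 0 0 0 0 -0.065 0" --pt "0 0 0 0 0 -0.067 0"

```text
time: 29.65
tool_pos: [0.4658, -0.0586, 0.0401]
ee_rot: [-3.141, 0.001, 0.085]
wrist_force: [0.1, -0.4, -0.2]
width: 0.0206
finger_force: 30.0
```

```bash
python3 -c "
from w import *
look([('eraser',0.04,.05)],'10.png')"
```

```text
29.65 tcp [ 0.4658 -0.0586  0.0401] [-3.1412  0.0013  0.0848] 0.0206 F [ 0.1144 -0.3839 -0.1831]
wrist eraser pt 0.91 [280.1, 258.6] [ 0.4633 -0.0605  0.04  ]
wrist eraser mask 0.6 [255.3, 208.8, 298.6, 312.1] ((464.9999084472656, -59.01438522338867), (54.81452941894531, 20.97461700439453), 5.004127502441406)
```

View pics/wrist10.png

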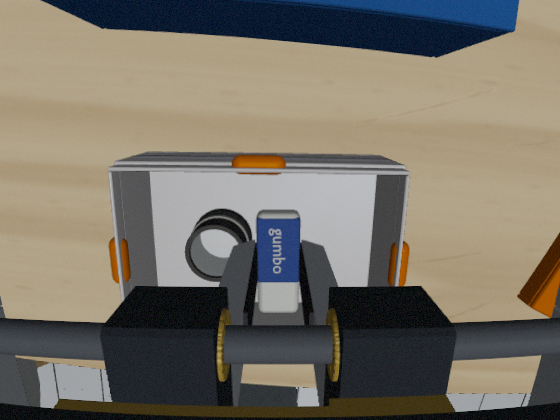

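The eraser is at (278,260) inside the tub rim, with the loupe standing at (218,243). Release it and go to the USB stick.

Emit:
apply_moves --pt "0 0 0 0 0 0 28" --pt "0 0 0 0 0 0 35" --pt "0 0 0 0 0 0 35" --pt "0 0 0 0 0 0.02 35" --pt "0 0 0 0 0 0.05 35"

```text
time: 30.3
tool_pos: [0.4646, -0.0583, 0.0891]
ee_rot: [-3.14, 0.005, 0.085]
wrist_force: [0.4, -0.0, 0.0]
width: 0.0327
finger_force: 0.0
```

Emit:
apply_moves --pt "0 0 0 0 0 0.03 35" --pt "0 0 0.12 0.02 0.03 0.06 54" --pt "0 0 0.26 0.04 0.06 0.07 54" --pt "0 0 0.4 0.06 0.09 0.07 54" --pt "0 0 0.54 0.08 0.12 0.07 54"

```text
time: 30.8
tool_pos: [0.5476, 0.0624, 0.1618]
ee_rot: [3.14, -0.002, 0.63]
wrist_force: [0.2, -0.5, 0.5]
width: 0.0506
finger_force: 0.0
```

Emit:
apply_moves --pt "0 0 0.14 0.01 0.04 0 54" --pt "0 0 0.28 0.02 0.08 0 54" --pt "0 0 0.42 0.03 0.12 0 54" --pt "0 0 0.56 0.041 0.16 0 54" --pt "0 0 0.7 0.041 0.2 -0.02 54"

```text
time: 31.3
tool_pos: [0.5902, 0.2635, 0.1438]
ee_rot: [3.135, -0.004, 1.33]
wrist_force: [0.6, 0.3, 0.4]
width: 0.0503
finger_force: 0.0
```

Emit:
apply_moves --pt "0 0 0.14 0 0.002 -0.02 54" --pt "0 0 0.2 0 0.002 -0.04 54" --pt "0 0 0.2 0 0.002 -0.06 54" --pt "0 0 0.2 0 0.002 -0.06 54" --pt "0 0 0.2 0 0.002 -0.06 54"

```text
time: 31.8
tool_pos: [0.5873, 0.2632, 0.0805]
ee_rot: [-3.141, 0.0, 1.525]
wrist_force: [-0.2, 0.2, 0.5]
width: 0.0511
finger_force: 0.0
```

```bash
python3 -c "
from w import *
look([('usb_stick',.005,.013)],'11.png')"
```

```text
31.8 tcp [0.5873 0.2632 0.0805] [-3.141   0.0003  1.5247] 0.0511 F [-0.1615  0.1557  0.4962]
wrist usb_stick pt 0.92 [278.1, 223.8] [0.5859 0.258  0.005 ]
wrist usb_stick mask 0.62 [265.7, 183.9, 294.8, 263.7] ((588.4466552734375, 257.8873291015625), (55.84794616699219, 18.96938133239746), 85.93119812011719)
```

Emit:
apply_moves --pt "0 0 -0.01 0 0 -0.02 54" --pt "0 0 -0.01 0 0 -0.04 54" --pt "0 0 -0.01 0 0 -0.055 54" --pt "0 0 -0.01 0 0 -0.063 54" --pt "0 0 -0.01 0 0 -0.066 54"

```text
time: 32.45
tool_pos: [0.5871, 0.2631, 0.0139]
ee_rot: [-3.141, 0.0, 1.515]
wrist_force: [0.0, 0.3, 0.1]
width: 0.0512
finger_force: 0.0
```

Emit:
apply_moves --pt "0 0 0 0 0 -0.002 54" --pt "0 0 0 0 0 -0.005 54" --pt "0 0 0 0 0 -0.007 50" --pt "0 0 0 0 0 -0.008 46" --pt "0 0 0 0 0 -0.008 42"

```text
time: 32.95
tool_pos: [0.5874, 0.2633, 0.0066]
ee_rot: [3.141, -0.0, 1.515]
wrist_force: [0.1, -0.1, 0.0]
width: 0.0401
finger_force: 0.0
```

Emit:
apply_moves --pt "0 0 0 0 0 0 34" --pt "0 0 0 0 0 0 26" --pt "0 0 0 0 0 0 20" --pt "0 0 0 0 0 0 10" --pt "0 0 0 0 0 0 0"

```text
time: 33.45
tool_pos: [0.5875, 0.2633, 0.0066]
ee_rot: [3.141, -0.0, 1.515]
wrist_force: [-0.5, 0.3, 0.9]
width: 0.0174
finger_force: 30.0
```

Emit:
apply_moves --pt "0 0 0 0 0 0 0" --pt "0 0 0 0 0 0 0" --pt "0 0 0 0 0 0 0" --pt "0 0 0 0 0 0.008 0" --pt "0 0 0 0 0 0.02 0"

```text
time: 33.95
tool_pos: [0.5865, 0.263, 0.0261]
ee_rot: [-3.139, 0.001, 1.515]
wrist_force: [-0.5, 1.1, -0.2]
width: 0.0176
finger_force: 30.0
```

Emit:
apply_moves --pt "0 0 0 0 0 0.025 0" --pt "0 0 0 0 0 0.05 0" --pt "0 0 0 0 0 0.08 0" --pt "0 0 0 0 0 0.11 0" --pt "0 0 0 0 0 0.13 0"

```text
time: 34.45
tool_pos: [0.5883, 0.2637, 0.161]
ee_rot: [3.137, -0.002, 1.515]
wrist_force: [0.1, -0.1, -0.4]
width: 0.0178
finger_force: 30.0
```

Emit:
apply_moves --pt "0 0 -0.1 -0.01 -0.03 0 0" --pt "0 0 -0.2 -0.02 -0.06 0 0" --pt "0 0 -0.3 -0.03 -0.09 0 0" --pt "0 0 -0.4 -0.04 -0.12 0 0" --pt "0 0 -0.5 -0.05 -0.15 0 0"

```text
time: 34.95
tool_pos: [0.5371, 0.1122, 0.158]
ee_rot: [3.14, -0.001, 1.011]
wrist_force: [0.2, 0.7, -0.0]
width: 0.0177
finger_force: 30.0
```

Emit:
apply_moves --pt "0 0 -0.12 -0.013 -0.03 0 0" --pt "0 0 -0.24 -0.026 -0.06 0 0" --pt "0 0 -0.36 -0.039 -0.09 0 0" --pt "0 0 -0.48 -0.052 -0.12 0 0" --pt "0 0 -0.6 -0.065 -0.15 0 0"

```text
time: 35.45
tool_pos: [0.4719, -0.0378, 0.1579]
ee_rot: [3.14, -0.002, 0.41]
wrist_force: [0.1, 0.1, -0.0]
width: 0.0178
finger_force: 30.0
```

Emit:
apply_moves --pt "0 0 -0.12 0 -0.02 0 0" --pt "0 0 -0.24 0 -0.034 0 0" --pt "0 0 -0.33 0 -0.049 -0.01 0" --pt "0 0 -0.33 0 -0.049 -0.03 0" --pt "0 0 -0.33 0 -0.049 -0.05 0"

```text
time: 35.95
tool_pos: [0.4731, -0.0866, 0.1078]
ee_rot: [3.14, -0.003, 0.084]
wrist_force: [0.9, -0.5, -0.1]
width: 0.0174
finger_force: 30.0
```

Emit:
apply_moves --pt "0 0 0 0 0 -0.02 0" --pt "0 0 0 0 0 -0.04 0" --pt "0 0 0 0 0 -0.055 0" --pt "0 0 0 0 0 -0.065 0" --pt "0 0 0 0 0 -0.067 0"

```text
time: 36.45
tool_pos: [0.4718, -0.0856, 0.0391]
ee_rot: [-3.141, 0.001, 0.085]
wrist_force: [0.1, 0.1, -0.1]
width: 0.0178
finger_force: 30.0
```

```bash
python3 -c "
from w import *
look([('usb_stick',0.04,.045),('tub',0,.055)],'12.png')"
```

```text
36.45 tcp [ 0.4718 -0.0856  0.0391] [-3.1412  0.0012  0.0848] 0.0178 F [ 0.1474  0.0806 -0.0956]
wrist usb_stick pt 0.81 [276.5, 264.1] [ 0.4665 -0.0858  0.04  ]
wrist usb_stick mask 0.82 [257.7, 217.0, 297.4, 318.3] ((465.8475341796875, -86.26419067382812), (55.05940246582031, 18.100011825561523), 5.693266868591309)
wrist tub pt 0.73 [218.9, 237.0] [ 0.4646 -0.0496  0.    ]
wrist tub mask 0.87 [52.2, 157.6, 354.7, 321.5] ((482.9527282714844, -46.195106506347656), (82.48375701904297, 146.35501098632812), 10.959023475646973)
```

Emit:
apply_moves --pt "0 0 0 0 0 0 22" --pt "0 0 0 0 0 0 30" --pt "0 0 0 0 0 0 30" --pt "0 0 0 0 0 0.02 30" --pt "0 0 0 0 0 0.05 30"

```text
time: 37.2
tool_pos: [0.4705, -0.0852, 0.0879]
ee_rot: [-3.14, 0.005, 0.085]
wrist_force: [0.6, 0.3, -0.3]
width: 0.0283
finger_force: 0.0
```

Emit:
apply_moves --pt "0 0 0 0 0 0.04 30" --pt "0 0 0 0 0 0.08 40" --pt "0 0 -0.1 -0.005 -0.04 0.11 50" --pt "0 0 -0.2 -0.01 -0.08 0.12 60" --pt "0 0 -0.3 -0.015 -0.12 0.12 60"

```text
time: 37.7
tool_pos: [0.4584, -0.2074, 0.2129]
ee_rot: [3.14, -0.006, -0.218]
wrist_force: [1.1, -0.1, 0.0]
width: 0.0549
finger_force: 0.0
```

Emit:
apply_moves --pt "0 0 -0.1 0 -0.03 0 60" --pt "0 0 -0.165 0 -0.06 0 60" --pt "0 0 -0.165 0 -0.08 0 60" --pt "0 0 -0.165 0 -0.08 0 60" --pt "0 0 -0.165 0 -0.08 0 60"

```text
time: 38.2
tool_pos: [0.4572, -0.2856, 0.2093]
ee_rot: [-3.141, 0.001, -0.381]
wrist_force: [0.4, 0.4, 0.4]
width: 0.0561
finger_force: 0.0
```

```bash
python3 -c "
from w import *
look([('tub_lid',0,.018),('lid_grip',.046,.018),('tub',0,.055)],'13.png')"
```

```text
38.2 tcp [ 0.4572 -0.2856  0.2093] [-3.1409  0.0008 -0.3807] 0.0561 F [0.3501 0.389  0.3736]
wrist tub_lid pt 0.91 [304.2, 173.8] [ 0.4554 -0.316   0.    ]
wrist tub_lid mask 0.6 [230.1, 116.2, 391.0, 228.3] ((456.7887878417969, -318.6644287109375), (156.25958251953125, 111.79354858398438), 68.2713394165039)
wrist lid_grip pt 0.63 [309.3, 180.9] [ 0.4552 -0.3177  0.046 ]
wrist lid_grip mask 0.85 [230.9, 120.6, 387.2, 228.9] ((456.15008544921875, -319.08349609375), (156.35633850097656, 113.08110809326172), 68.26929473876953)
wrist tub pt 0.76 [84.7, 253.6] [ 0.4631 -0.0479  0.    ]
wrist tub mask 0.83 [0.0, 190.4, 154.7, 311.5] ((468.78399658203125, -62.341896057128906), (97.34004211425781, 171.61087036132812), 1.4637635946273804)
```

View pics/wrist13.png

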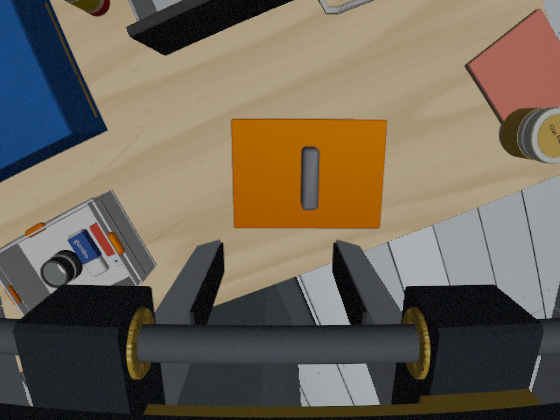

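The lid is at (309,175) with its grip bar at (310,180). In the tub at (80,255) the loupe, eraser and USB stick all lie inside. Approach the lid's bar.

Emit:
apply_moves --pt "0 0 0 -0.001 -0.02 -0.03 60" --pt "0 0 0 -0.001 -0.033 -0.065 60" --pt "0 0 0 -0.001 -0.033 -0.1 60" --pt "0 0 0 -0.001 -0.033 -0.13 60" --pt "0 0 0 -0.001 -0.033 -0.14 60"

```text
time: 39.05
tool_pos: [0.4544, -0.3167, 0.0655]
ee_rot: [-3.139, 0.007, -0.38]
wrist_force: [-0.8, 0.4, -0.1]
width: 0.0565
finger_force: 0.0
```

Emit:
apply_moves --pt "0 0 0 0 0 0 60" --pt "0 0 0 0 0 0 60" --pt "0 0 0 0 0 0 60" --pt "0 0 0 0 0 0 60" --pt "0 0 0 0 0 0 60"

```text
time: 39.55
tool_pos: [0.457, -0.3192, 0.0709]
ee_rot: [3.141, -0.002, -0.38]
wrist_force: [-0.2, 0.4, -0.7]
width: 0.0563
finger_force: 0.0
```

```bash
python3 -c "
from w import *
look([('lid_grip',.046,.018)],'14.png')"
```

```text
39.55 tcp [ 0.457  -0.3192  0.0709] [ 3.1407 -0.0022 -0.3801] 0.0563 F [-0.1555  0.3761 -0.7347]
wrist lid_grip pt 0.64 [275.0, 241.1] [ 0.4559 -0.3182  0.046 ]
wrist lid_grip mask 0.94 [157.0, 139.5, 398.6, 304.1] ((456.3805847167969, -319.305419921875), (154.65521240234375, 113.04473114013672), 68.34459686279297)
```

Emit:
apply_moves --pt "0 0 0 0 0 -0.015 60" --pt "0 0 0 0 0 -0.03 60" --pt "0 0 0 0 0 -0.04 60" --pt "0 0 0 0 0 -0.046 60" --pt "0 0 0 0 0 -0.048 60"

```text
time: 40.2
tool_pos: [0.4556, -0.3181, 0.0198]
ee_rot: [-3.141, 0.003, -0.38]
wrist_force: [0.7, -0.1, 0.2]
width: 0.0562
finger_force: 0.0
```

Emit:
apply_moves --pt "0 0 0 0 0 0 45" --pt "0 0 0 0 0 0 35" --pt "0 0 0 0 0 0 25" --pt "0 0 0 0 0 0 15" --pt "0 0 0 0 0 0 0"

```text
time: 40.7
tool_pos: [0.4566, -0.3189, 0.0219]
ee_rot: [3.141, -0.001, -0.38]
wrist_force: [-0.6, 0.2, -0.2]
width: 0.02
finger_force: 0.0
```

Emit:
apply_moves --pt "0 0 0 0 0 0 0" --pt "0 0 0 0 0 0 0" --pt "0 0 0 0 0 0.005 0" --pt "0 0 0 0 0 0.015 0" --pt "0 0 0 0 0 0.025 0"

```text
time: 41.2
tool_pos: [0.4563, -0.3187, 0.0471]
ee_rot: [3.142, 0.0, -0.38]
wrist_force: [0.8, -0.0, -0.1]
width: 0.0156
finger_force: 30.0
```

Emit:
apply_moves --pt "0 0 0 0 0 0.025 0" --pt "0 0 0 0 0 0.05 0" --pt "0 0 0 0 0 0.08 0" --pt "0 0 0 0 0 0.1 0" --pt "0 0 0 0 0 0.11 0"

```text
time: 41.7
tool_pos: [0.4574, -0.3196, 0.1603]
ee_rot: [3.14, -0.005, -0.38]
wrist_force: [0.2, 0.3, -0.8]
width: 0.0157
finger_force: 30.0
```

```bash
python3 -c "
from w import *
look([('lid_grip',.178,.15),('tub',0,.055)],'15.png')
look([('tub',0,.055),('box_cover',0,.075)],'15.png',('top','scene'))"
```

```text
41.7 tcp [ 0.4574 -0.3196  0.1603] [ 3.1396 -0.0053 -0.3801] 0.0157 F [ 0.2169  0.3073 -0.8401]
wrist lid_grip pt 0.68 [276.6, 276.3] [ 0.4532 -0.3185  0.178 ]
wrist lid_grip mask 0.84 [126.1, 144.9, 428.8, 327.9] ((461.4012756347656, -322.4271240234375), (160.13174438476562, 104.16222381591797), 68.3932876586914)
wrist tub pt 0.66 [35.5, 280.7] [ 0.4645 -0.0492  0.    ]
wrist tub mask 0.83 [2.0, 212.3, 111.5, 320.6] ((470.06317138671875, -104.78958129882812), (95.66023254394531, 102.61654663085938), 4.074555397033691)
41.95 tcp [ 0.4557 -0.3182  0.155 ] [-3.1408  0.0025 -0.3802] 0.0158 F [-0.478   0.0327  0.1494]
top tub pt 0.77 [316.4, 252.0] [ 0.4694 -0.0439  0.    ]
top tub mask 0.95 [297.2, 235.9, 342.9, 271.2] ((463.81695556640625, -48.00830841064453), (104.04625701904297, 146.397216796875), 4.085193634033203)
top box_cover pt 0.6 [312.3, 197.8] [ 0.6542 -0.0368  0.    ]
scene tub pt 0.85 [273.1, 280.5] [ 0.462  -0.0411  0.    ]
scene tub mask 0.63 [242.1, 243.0, 311.9, 302.7] ((446.36590576171875, -56.750587463378906), (141.9875946044922, 159.99830627441406), 5.5739006996154785)
scene box_cover pt 0.62 [312.1, 237.4] [ 0.6558 -0.0435  0.    ]
scene box_cover mask 0.94 [268.2, 193.4, 358.5, 269.3] ((622.4854736328125, -57.06090545654297), (223.9071044921875, 218.41778564453125), 0.29079440236091614)
```

Emit:
apply_moves --pt "0 0 0.1 -0.02 0.03 0.03 0" --pt "0 0 0.2 -0.04 0.06 0.05 0" --pt "0 0 0.3 -0.06 0.09 0.075 0" --pt "0 0 0.4 -0.075 0.12 0.075 0" --pt "0 0 0.465 -0.086 0.15 0.075 0"

```text
time: 42.95
tool_pos: [0.3699, -0.168, 0.233]
ee_rot: [3.14, -0.003, 0.087]
wrist_force: [1.1, 0.3, -1.0]
width: 0.0159
finger_force: 30.0
```

Emit:
apply_moves --pt "0 0 0 0 0.03 0 0" --pt "0 0 0 0 0.06 0 0" --pt "0 0 0 0 0.09 0 0" --pt "0 0 0 0 0.11 0 0" --pt "0 0 0 0 0.12 0 0"

```text
time: 43.45
tool_pos: [0.3702, -0.0473, 0.2319]
ee_rot: [3.141, -0.001, 0.087]
wrist_force: [0.1, -0.3, -1.2]
width: 0.0154
finger_force: 30.0
```

Emit:
apply_moves --pt "0 0 0 0 0 0 0" --pt "0 0 0 0 0 0 0" --pt "0 0 0 0 0 0 0" --pt "0 0 0 0 0 0 0" --pt "0 0 0 0 0 0 0"

```text
time: 43.95
tool_pos: [0.3704, -0.0493, 0.2314]
ee_rot: [3.142, 0.0, 0.084]
wrist_force: [0.7, -0.3, -0.2]
width: 0.0159
finger_force: 30.0
```

```bash
python3 - <<'E'
from w import *
look([('tub',0,.055),('lid_grip',.25,.22)],'16.png')
s=snap('wrist'); hsv=cv2.cvtColor(s['pixels'],cv2.COLOR_RGB2HSV)
m=cv2.inRange(hsv,(5,150,120),(20,255,255))
n,l,st,ce=cv2.connectedComponentsWithStats(m)
for i in range(1,n):
    if st[i][4]>20: print(st[i],ce[i],at(s,ce[i],.051))
E
```

```text
43.95 tcp [ 0.3704 -0.0493  0.2314] [3.1415 0.0004 0.0835] 0.0159 F [ 0.7493 -0.3497 -0.1678]
wrist tub pt 0.58 [285.0, 93.6] [ 0.4638 -0.0494  0.    ]
wrist tub mask 0.95 [208.9, 32.6, 364.2, 141.1] ((465.18634033203125, -49.29613494873047), (100.5317153930664, 145.5479736328125), 4.989781856536865)
wrist lid_grip pt 0.8 [279.2, 275.1] [ 0.3669 -0.0508  0.25  ]
wrist lid_grip mask 0.8 [125.3, 146.1, 430.3, 325.7] ((374.12506103515625, -49.48606872558594), (104.51509094238281, 160.27993774414062), 4.897778511047363)
[275  31  26   5 115] [287.7217  33.0087] [ 0.5154 -0.0458  0.051 ]
[278  38  21   2  22] [287.6364  38.9545] [ 0.5101 -0.0462  0.051 ]
[209  76   4  26  98] [210.5714  88.5   ] [0.4599 0.0221 0.051 ]
[216  78   2  23  35] [216.3429  90.0286] [0.4589 0.0166 0.051 ]
[360  79   5  25  94] [362.3723  90.5745] [ 0.4706 -0.1208  0.051 ]
[277 137  20   2  31] [285.5806 137.5806] [ 0.42   -0.0525  0.051 ]
[274 141  24   3  60] [284.5    142.1667] [ 0.4155 -0.0518  0.051 ]
[  126   146   305   146 35598] [277.9108 208.8199] [ 0.3488 -0.0512  0.051 ]
[258 299   6  26  74] [260.1351 314.2838] [ 0.2283 -0.0421  0.051 ]
[293 298   5  27  63] [295.4921 314.4127] [ 0.2315 -0.0807  0.051 ]
```

View pics/wrist16.png

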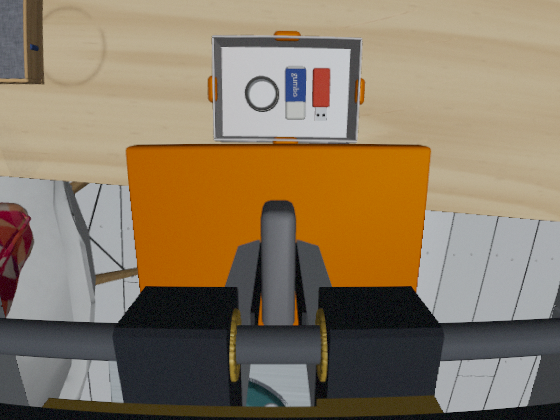

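The tub is at (286,88) with all three things inside, and the lid is held square below it. Quick check of the lid's offset from the TCP.

```bash
python3 - <<'E'
from w import *
s=snap('wrist'); z=.2314-.0222+.018
print(ray(s,(280,210)))
for p in[(278,146),(127,148),(430,148)]: print(at(s,p,z), at(s,p,z-.004))
for P in[(.4653,-.0492,.057+0),]:
  th=.08;R=np.array([[np.cos(th),-np.sin(th)],[np.sin(th),np.cos(th)]])
  print([proj(s,[*(R@[a,b]+P[:2]),.057]) for a in(-.047,.047) for b in(-.068,.068)])
E
```

```text
(array([ 0.4398, -0.0433,  0.4113]), array([-0.2475, -0.027 , -0.9685]))
[ 0.4253 -0.0446  0.2272] [ 0.4249 -0.0446  0.2232]
[0.4182 0.0311 0.2272] [0.4177 0.0327 0.2232]
[ 0.4314 -0.1209  0.2272] [ 0.4312 -0.1226  0.2232]
[array([357.4158, 140.4312]), array([214.6161, 139.3607]), array([362.0597,  36.6863]), array([212.132 ,  35.2978])]
```

Emit:
apply_moves --pt "0 0 -0.003 0.03 0 0 0" --pt "0 0 -0.003 0.06 0 0 0" --pt "0 0 -0.003 0.085 0 -0.02 0" --pt "0 0 -0.003 0.096 0 -0.05 0" --pt "0 0 -0.003 0.096 0 -0.08 0"

```text
time: 44.8
tool_pos: [0.468, -0.0487, 0.1506]
ee_rot: [3.141, -0.001, 0.082]
wrist_force: [-0.0, 0.1, -1.9]
width: 0.016
finger_force: 30.0
```

Emit:
apply_moves --pt "0 0 0 0 0 -0.025 0" --pt "0 0 0 0 0 -0.045 0" --pt "0 0 0 0 0 -0.06 0" --pt "0 0 0 0 0 -0.065 0" --pt "0 0 0 0 0 -0.065 0"

```text
time: 45.3
tool_pos: [0.4659, -0.0486, 0.0859]
ee_rot: [-3.141, 0.002, 0.082]
wrist_force: [0.5, -0.9, -1.8]
width: 0.016
finger_force: 30.0
```

Emit:
apply_moves --pt "0 0 0 0 0 0 0" --pt "0 0 0 0 0 0 0" --pt "0 0 0 0 0 0 0" --pt "0 0 0 0 0 0 0" --pt "0 0 0 0 0 0 0"

```text
time: 45.8
tool_pos: [0.4665, -0.0488, 0.0869]
ee_rot: [3.141, -0.001, 0.082]
wrist_force: [0.0, 0.2, -1.7]
width: 0.0157
finger_force: 30.0
```

```bash
python3 - <<'E'
from w import *
look([('tub',0,.055),('lid_grip',.11,.082)],'17.png')
look([('lid_grip',.11,.082),('tub',0,.055)],'17.png',('scene',))
E
```

```text
45.8 tcp [ 0.4665 -0.0488  0.0869] [ 3.1413 -0.0006  0.0818] 0.0157 F [ 0.05    0.2382 -1.7203]
wrist lid_grip pt 0.84 [281.8, 275.6] [ 0.465  -0.0512  0.11  ]
wrist lid_grip mask 0.93 [125.7, 147.7, 430.4, 323.4] ((472.5382080078125, -48.88898468017578), (100.86279296875, 155.3683319091797), 4.8346381187438965)
46.05 tcp [ 0.4663 -0.0487  0.0865] [3.1415 0.0001 0.0818] 0.0155 F [-0.4007  0.3837 -0.4363]
scene lid_grip pt 0.96 [276.5, 248.5] [ 0.4654 -0.0464  0.11  ]
scene lid_grip mask 0.79 [236.0, 235.8, 316.4, 289.7] ((461.07904052734375, -50.872215270996094), (122.70648956298828, 158.58123779296875), 4.608996868133545)
scene tub pt 0.91 [272.7, 276.2] [ 0.4735 -0.0324  0.    ]
scene tub mask 0.85 [242.0, 269.7, 310.3, 302.9] ((411.1839904785156, -81.76918029785156), (106.6496353149414, 161.33351135253906), 32.75807571411133)
```

View pics/wrist17.png

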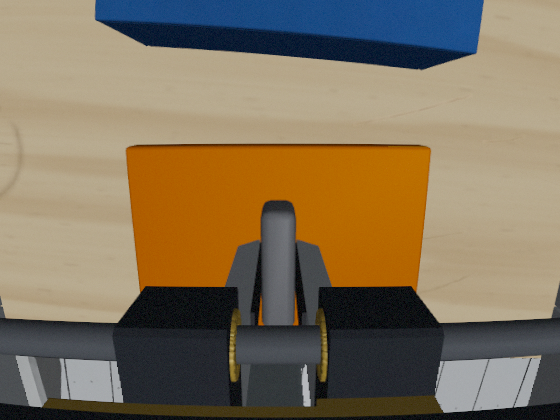

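The lid, at about (278,210), covers the tub squarely. Lower it gently to the nibs, watching the force.

Emit:
apply_moves --pt "0 0 0 0 0 -0.003 0" --pt "0 0 0 0 0 -0.006 0" --pt "0 0 0 0 0 -0.009 0" --pt "0 0 0 0 0 -0.01 0" --pt "0 0 0 0 0 -0.01 0"

```text
time: 46.8
tool_pos: [0.4661, -0.0487, 0.0761]
ee_rot: [-3.141, 0.001, 0.082]
wrist_force: [1.0, -0.2, -0.8]
width: 0.0156
finger_force: 30.0
```

Emit:
apply_moves --pt "0 0 0 0 0 -0.001 0" --pt "0 0 0 0 0 -0.002 0" --pt "0 0 0 0 0 -0.003 0" --pt "0 0 0 0 0 -0.003 0" --pt "0 0 0 0 0 -0.003 0"

```text
time: 47.3
tool_pos: [0.4664, -0.0488, 0.0741]
ee_rot: [3.141, -0.0, 0.082]
wrist_force: [-1.8, 0.1, 4.5]
width: 0.0158
finger_force: 30.0
```

Contact came at lid origin 52 mm, which is on the nibs as expected. Now press.

Emit:
apply_moves --pt "0 0 0 0 0 -0.001 0" --pt "0 0 0 0 0 -0.002 0" --pt "0 0 0 0 0 -0.003 0" --pt "0 0 0 0 0 -0.004 0" --pt "0 0 0 0 0 -0.004 0"

```text
time: 47.8
tool_pos: [0.4661, -0.0487, 0.0685]
ee_rot: [-3.142, 0.001, 0.082]
wrist_force: [-0.1, 0.1, -1.8]
width: 0.0161
finger_force: 30.0
```

Emit:
apply_moves --pt "0 0 0 0 0 -0.001 0" --pt "0 0 0 0 0 -0.002 0" --pt "0 0 0 0 0 -0.003 0" --pt "0 0 0 0 0 -0.004 0" --pt "0 0 0 0 0 -0.004 0"

```text
time: 48.3
tool_pos: [0.4661, -0.0486, 0.0654]
ee_rot: [-3.141, 0.001, 0.082]
wrist_force: [-0.0, -0.6, -2.5]
width: 0.0159
finger_force: 30.0
```

Emit:
apply_moves --pt "0 0 0 0 0 -0.001 0" --pt "0 0 0 0 0 -0.0015 0" --pt "0 0 0 0 0 -0.002 0" --pt "0 0 0 0 0 -0.0025 0" --pt "0 0 0 0 0 -0.0025 0"

```text
time: 48.8
tool_pos: [0.4663, -0.0486, 0.0652]
ee_rot: [3.141, -0.0, 0.082]
wrist_force: [-8.0, 0.7, 9.2]
width: 0.0157
finger_force: 30.0
```

Bottomed at lid origin 43 mm. Release and inspect.

Emit:
apply_moves --pt "0 0 0 0 0 0.001 0" --pt "0 0 0 0 0 0.001 25" --pt "0 0 0 0 0 0.001 40" --pt "0 0 0 0 0 0.001 45" --pt "0 0 0 0 0 0.02 45"

```text
time: 49.3
tool_pos: [0.4644, -0.0483, 0.0803]
ee_rot: [-3.14, 0.006, 0.082]
wrist_force: [-0.0, 0.6, 0.0]
width: 0.0414
finger_force: 0.0
```

Emit:
apply_moves --pt "0 0 0 0 0 0.03 45" --pt "0 0 0 0 0 0.07 45" --pt "0 0 0 0 0 0.11 45" --pt "0 0 0 -0.03 0 0.14 45" --pt "0 0 0 -0.06 0 0.16 45"

```text
time: 49.8
tool_pos: [0.4069, -0.0489, 0.2455]
ee_rot: [3.14, -0.003, 0.082]
wrist_force: [-0.6, -0.3, 0.1]
width: 0.0424
finger_force: 0.0
```

```bash
python3 - <<'E'
from w import *
look([('tub_lid',0.043,.061),('lid_grip',.089,.061),('tub',0,.055)],'18.png')
s=snap('scene','scene18.png')
im=cv2.imread('pics/scene18.png')
cv2.imwrite('pics/crop18.png',cv2.resize(im[180:330,190:390],None,fx=4,fy=4,interpolation=cv2.INTER_CUBIC))
E
```

```text
49.8 tcp [ 0.4069 -0.0489  0.2455] [ 3.1404 -0.0033  0.0823] 0.0424 F [-0.5728 -0.2958  0.1478]
wrist tub_lid pt 0.91 [280.6, 128.0] [ 0.4652 -0.0475  0.043 ]
wrist tub_lid mask 0.78 [201.3, 67.1, 368.1, 188.2] ((465.2894287109375, -49.20012664794922), (113.23885345458984, 156.4649658203125), 4.8656768798828125)
wrist lid_grip pt 0.55 [284.0, 131.3] [ 0.4638 -0.0503  0.089 ]
wrist lid_grip mask 0.82 [200.3, 68.7, 366.3, 186.9] ((465.7229309082031, -48.80170440673828), (112.17267608642578, 155.6721954345703), 4.8277506828308105)
```

View pics/crop18.png

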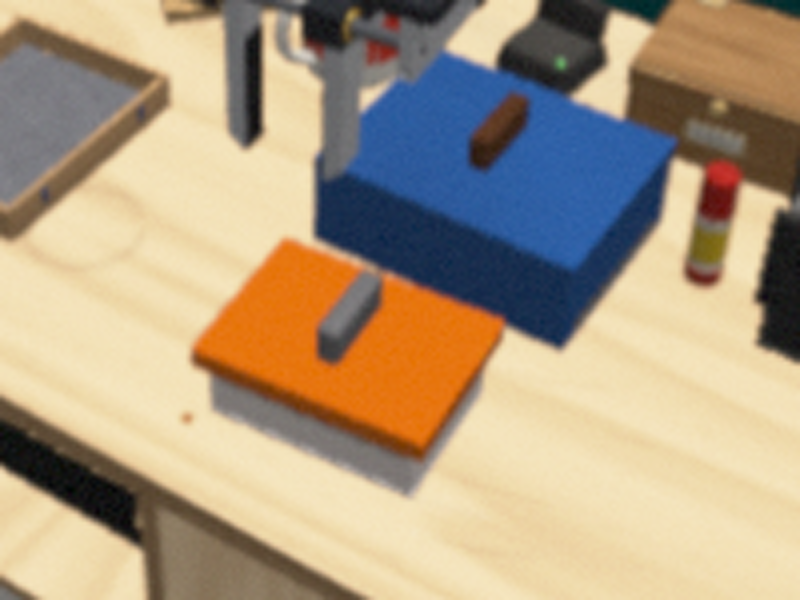

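View pics/wrist18.png

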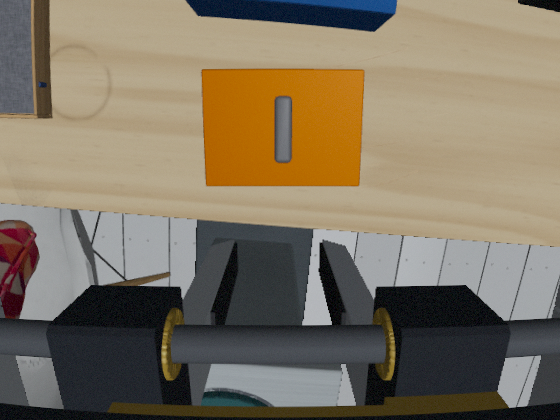

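The crop shows the lid level on the tub (350,340), the cover standing on its rim (500,200) and the glue stick undisturbed. I'll do one firm confirming press on the bar top with shut fingers.

Emit:
apply_moves --pt "0 0 0 0.03 0 -0.02 0" --pt "0 0 0 0.059 0 -0.05 0" --pt "0 0 0 0.059 0 -0.09 0" --pt "0 0 0 0.059 0 -0.125 0" --pt "0 0 0 0.059 0 -0.14 0"

```text
time: 50.7
tool_pos: [0.4626, -0.0479, 0.0971]
ee_rot: [-3.139, 0.01, 0.082]
wrist_force: [-0.2, -0.0, -0.2]
width: 0.006
finger_force: 0.0
```

Emit:
apply_moves --pt "0 0 0 0 0 -0.003 0" --pt "0 0 0 0 0 -0.006 0" --pt "0 0 0 0 0 -0.009 0" --pt "0 0 0 0 0 -0.01 0" --pt "0 0 0 0 0 -0.01 0"

```text
time: 51.2
tool_pos: [0.4659, -0.0488, 0.0938]
ee_rot: [3.141, -0.002, 0.082]
wrist_force: [0.4, -0.4, 0.7]
width: 0.0006
finger_force: 0.0
```

Emit:
apply_moves --pt "0 0 0 0 0 -0.001 0" --pt "0 0 0 0 0 -0.002 0" --pt "0 0 0 0 0 -0.003 0" --pt "0 0 0 0 0 -0.003 0" --pt "0 0 0 0 0 -0.003 0"

```text
time: 51.7
tool_pos: [0.4653, -0.0487, 0.09]
ee_rot: [3.142, 0.0, 0.082]
wrist_force: [0.5, 0.7, -0.8]
width: 0.0006
finger_force: 0.0
```

Emit:
apply_moves --pt "0 0 0 0 0 -0.001 0" --pt "0 0 0 0 0 -0.002 0" --pt "0 0 0 0 0 -0.003 0" --pt "0 0 0 0 0 -0.004 0" --pt "0 0 0 0 0 -0.004 0"

```text
time: 52.2
tool_pos: [0.4656, -0.0488, 0.0892]
ee_rot: [3.141, -0.001, 0.082]
wrist_force: [-5.4, 0.6, 13.8]
width: 0.0005
finger_force: 6.9
```

The bar top holds at 89 mm under 14 N, so the lid is fully home. Retreat, wait, verify, and hand in.

Emit:
apply_moves --pt "0 0 0 0 0 0.01 0" --pt "0 0 0 0 0 0.04 0" --pt "0 0 0 0 0 0.08 0" --pt "0 0 0 -0.02 0 0.12 0" --pt "0 0 0 -0.05 0 0.15 0"

```text
time: 52.7
tool_pos: [0.416, -0.0489, 0.2384]
ee_rot: [3.141, -0.002, 0.082]
wrist_force: [0.8, -1.0, -0.3]
width: 0.0003
finger_force: 0.0
```

Emit:
apply_moves --pt "0 0 0 0 0 0 0" --pt "0 0 0 0 0 0 0" --pt "0 0 0 0 0 0 0" --pt "0 0 0 0 0 0 0" --pt "0 0 0 0 0 0 0"

```text
time: 53.2
tool_pos: [0.4152, -0.0486, 0.2342]
ee_rot: [-3.14, 0.003, 0.082]
wrist_force: [0.7, -0.0, 0.1]
width: 0.0005
finger_force: 0.0
```

```bash
python3 - <<'E'
from w import *
look([('tub_lid',0.043,.061)])
look([(n,0,.09) for n in('mug','glue_stick','tape_measure')],None,('scene',))
print(close_job())
E
```

```text
53.2 tcp [ 0.4152 -0.0486  0.2342] [-3.1404  0.0034  0.0819] 0.0005 F [ 0.6795 -0.0149  0.0552]
wrist tub_lid pt 0.93 [283.0, 136.2] [ 0.4647 -0.0497  0.043 ]
wrist tub_lid mask 0.97 [200.0, 74.1, 370.3, 197.2] ((465.4294738769531, -49.19042205810547), (113.32048797607422, 156.47482299804688), 5.093528747558594)
53.35 tcp [ 0.4154 -0.0486  0.2352] [-3.1411  0.0016  0.082 ] 0.0003 F [-0.3696  0.1621  0.6454]
scene mug pt 0.56 [274.7, 197.9] [0.7497 0.1418 0.    ]
scene mug mask 0.67 [271.6, 168.7, 292.2, 201.5] ((669.5564575195312, 69.80523681640625), (66.06145477294922, 49.182071685791016), 28.491037368774414)
scene glue_stick pt 0.79 [364.4, 246.4] [ 0.704  -0.1804  0.    ]
scene glue_stick mask 0.75 [361.0, 220.1, 375.8, 251.1] ((650.2291259765625, -198.5788116455078), (117.32963562011719, 23.19008445739746), 15.428277015686035)
scene tape_measure pt 0.68 [157.4, 186.8] [0.5876 0.4846 0.    ]
scene tape_measure mask 0.85 [143.4, 170.0, 166.5, 189.5] ((522.3569946289062, 412.2413024902344), (118.51044464111328, 57.65958023071289), 59.28416061401367)
the job is handed in; nothing more can be done
None
```

The job is handed in: the cover stands on its open rim on the free desk, the loupe, eraser and USB stick (there was no sharpener) are in the tub, and the lid is snapped home at 43 mm, confirmed by a 14 N press, with the mug, tape measure and glue stick left where they were.

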